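Register a slide carrier and set its retaining nut

ROBOT

A 6-joint arm with a two-finger parallel gripper is mounted at the origin on the work surface. World frame = base frame: x ahead of the robot, y to its left, z up, the work surface at z = 0. Lengths are in m, angles in rad, forces in N, time in s.
With the tool pointing down it reaches from about 0.3 to 0.875 m from the base axis. Payload 6.4 kg.
Tool frame: the origin (TCP) lies midway between the tips of the shut fingers; the grasp point (between the pads) lies 19 mm behind it (arm.hold_point_z is the distance from the TCP to the grasp point, in m); z points along the fingers, x is the direction in which the jaws open and shut, and the axes are right-handed (so a half turn about z gives the same grasp; the last joint's range is limited). The gripper opens to 85 mm and grips with 20 to 120 N. Pads are 22 mm wide; open, the fingers measure 114 mm over their backs; the gripper's body (76 mm by 85 mm) begins 54 mm behind the grasp point. The pads swing forward as they close: fully open they stand 13 mm farther back than shut.
Start: joints at [0.904, 0.181, 1.607, -0, 1.354, -0.206], TCP at [0.256, 0.515, 0.194] pointing down, gripper open.
Joint ranges: [-2.99, 2.99], [-0.89, 2.07], [0.3, 2.58], [-1.14, 4.28], [0, 2.63], [-3.12, 3.12]. Speed limits (rad/s): [2.57, 2.57, 3.01, 3.14, 3.14, 3.14].

INTERFACE

Orientations are given as [roll, pitch, yaw] about the fixed x, y, z axes, in that order (R = Rz(yaw) Ry(pitch) Rx(roll)).
In Python, from plant import status, cams, arm gives the robot as it stands.
- The arm moves only by the shell command python3 -m creep 'ROWS'. ROWS is JSON, a list that holds one entry, the list of rows, each a list of 7 numbers: the closure, from 0 (fully open) to 1 (shut), then the shift along the tool's x, y, z in m, then the turn, a rotation vector about the tool's x, y, z in degrees. In form: [[[hand, tx, ty, tz, ax, ay, az], ...]]. A call has 1 to 10 rows; each row shifts and turns the commanded pose from where the row before left it, along the tool's axes as they then stand; what a row does not reach is not made up. A row lasts 1/10 s, in which the tool goes at most 50 mm and 8.59 degrees, less where a joint would pass 70% of its speed; a pose out of reach is approached as far as the arm can. A call with a gripper value outside its range is refused whole. The fingers move at their own pace and stop on an object; the grip force is fixed at half the most. Time passes only in rows, so rows that do not move let the fingers close. It gives the time, the measured TCP pose, the force and the opening at its end, in the units of the state.
- status.read_state(): the state, without advancing time (a new reading comes with each control period).
- cams.snapshot(name): name is "side" or "top"; returns the picture (400x640x3 uint8, red, green, blue); there is no depth.
- cams.calibration(name): a dict with "vertical_fov" (degrees; the focal length in pixels is half the picture's height over the tangent of half this angle, whatever the lens; pixels are square), "cx", "cy" (the principal point, pixels), "extrinsics" (4x4, takes a point from world to camera coordinates). Camera axes: x right, y up, looking along -z (the intrinsics and any distortion apply to the point x, -y, -z); pixel columns grow to the right and rows downward; lengths in m; the calibration is good to about 2 mm. A picture is of the moment at which its call begins. calibration takes no time and is no camera call.
- arm.close_job(): hands the job in, once; it reports no verdict.
The state is a dict: "time": time; "q": joint angles; "qd": joint speeds; "tau": joint torques, N m; "eef_pos": TCP position; "ee_rot": TCP orientation; "force": force on the tool from outside, world axes, zero at the start; "torque": the same for the moment, N m; "grip_width": finger opening in m.
Only numpy, scipy, OpenCV 4.12 (cv2) and the standard library are available. Lean on these libraries where they do the work, as an engineer would, in place of code of your own. Each camera call takes 0.05 s, during which the arm holds its last target.

TASK

Push the slide carrier across the fixture plate until it lies squarely against the long stop and both short stops. Then screw the knurled nut down clockwise until it bottoms out, back it off a quarter turn and keep hold of it there: finish while still gripping the nut, so that I can set its lock screw. Keep the carrier against the stops, and leave the oil bottle, slide box and objective where they stand.

Things in the scene. Friction and masses are not known exactly. Their poses are not given: they have to be found in the camera images.
- fixture: Fixed aluminium loading fixture for microscope slide carriers. Origin on the table under the plate, z up. The plate is 12 mm thick and spans x -120..70, y -100..70 mm in this frame. On it stand steel stops 10 mm high (tops 22 mm above the table) along its +x and +y sides, and the vertical stud with the nut.
- long_stop (a point): Middle of the face of the long stop (110 mm along the fixture's x, 12 mm thick), 17 mm above the table. The face looks to the fixture's -y and lies 30 mm to +y of the fixture's origin. Axes as the fixture's.
- short_stops (a point): Half-way between the two short stops, in the plane of their faces, 17 mm above the table. The faces look to the fixture's -x and lie 30 mm to +x of its origin; each stop is 12 x 12 mm, centred 22 mm to either side (y). Axes as the fixture's. The nut's stud (12 mm thick, top 67.5 mm above the table) stands 12 mm to +x of this point.
- seat (a point): Where the carrier's centre (carrier_mid) lies when it is against all the stops: 10 mm to -x of the fixture's origin, 52 mm to -x of the nut's axis, 19 mm above the table; axes as the fixture's.
- carrier_mid (a point): Centre of the loose slide carrier: flat grey plastic block, 80 mm along its x, 60 along its y, 14 high (top 26 mm above the table), 0.15 to 0.30 kg, two glass slides in its top. It lies on the fixture plate, starting 12 to 40 mm from its seat in x and 15 to 45 mm in y, turned up to 0.2 rad; seated, its axes are the fixture's. Slides with ordinary friction.
- nut_grip (a point): On the axis of the knurled steel nut, half-way up its barrel (36 mm diameter, 26 high), 17 mm above its underside. Below is a flange, 44 mm diameter, 4 thick, that overhangs the seated carrier's edge without touching it. It cannot come off the stud and sinks 8 mm a turn; bottomed out, the point is 44.5 mm above the table. x axis along the dark groove on its top, z up.
- nut (a joint): Turn of the nut in rad: 0 when bottomed out on the stud's hard shoulder; grows as it is unscrewed (counter-clockwise from above, right-hand thread). Starts between 1.9 and 3.4. Light friction (about 0.05 N m); stays where it is left.
- oil_bottle: Bystander: upright amber bottle with black cap, 40 mm diameter, 85 mm high, on the table; origin at the centre of its underside.
- slide_box: Bystander: closed flat grey slide box, 90 x 170 x 26 mm, on the table; origin at the centre of its underside.
- objective: Bystander: steel microscope objective with a black grip band, standing upright with its narrow lens end up, 32 mm diameter, 52 mm high, on the table; origin at the centre of its underside.
There are look-alikes about, which are no part of the job. What is shaped like the part that bears carrier_mid but brown, orange or turquoise is not meant.

How it is judged:
By the outcome, as a careful person would: the job done as asked, in the order asked, and still so for the second after the job is handed in, while the arm keeps its last pose, push and grip.
It also fails if it takes over 61 s, if anything falls off the work surface, if the arm or the gripper's body presses on something with over 40 N, if the wrist force passes 120 N, or if a joint passes its speed limit or range.

## Working session

There is one attempt and no reset: what is moved stays moved. The work goes in short steps, Python scripts to look and compute and a shell command to move; the robot and the scene stay as the last step left them, time stands still between calls to the robot, and variables do not carry over. Pictures are saved under pics/ and viewed, and the job is handed in when it is done.

```bash
ls; mkdir -p pics; python3 - <<'E'
from plant import status,cams,arm
import cv2
print(status.read_state()); print(arm.hold_point_z)
for n in("side","top"):
    c=cams.calibration(n);print(n,c)
    cv2.imwrite(f"pics/{n}0.png",cams.snapshot(n)[:,:,::-1])
E
```

```text
pics
{'time': 0.0, 'q': array([ 9.03695163e-01,  1.81533520e-01,  1.60800317e+00,  2.66298556e-05,
        1.35379945e+00, -2.06315370e-01]), 'qd': array([ 0.00056889, -0.00058644,  0.00044326,  0.00089473, -0.00036022,
        0.0017059 ]), 'tau': array([ 1.32230474e-05, -4.44866395e+01, -3.51346529e+01, -1.37890111e-04,
        8.94324883e-03,  1.79540862e-06]), 'eef_pos': array([0.25527218, 0.51454671, 0.19289078]), 'ee_rot': array([-3.14121005e+00,  1.70119314e-03,  1.11000510e+00]), 'force': array([-0.23200874,  0.22045018,  0.71461327]), 'torque': array([-0.04779061, -0.05320837,  0.06416971]), 'grip_width': 0.08515618796249506}
0.0187
side {'vertical_fov': 46.4764362921845, 'cx': 321.3974168959731, 'cy': 189.56944093050203, 'extrinsics': array([[-0.99100498, -0.13364857,  0.00686881,  0.53207358],
       [ 0.10116525, -0.71456486,  0.69221575, -0.12351096],
       [-0.08760543,  0.68668414,  0.72165793, -1.0565657 ],
       [ 0.        ,  0.        ,  0.        ,  1.        ]])}
top {'vertical_fov': 52.721414050777234, 'cx': 321.86005297502277, 'cy': 200.5097541917005, 'extrinsics': array([[-0.01197537, -0.99991284, -0.0055583 ,  0.0032386 ],
       [ 0.9852599 , -0.01274815,  0.17058846, -0.55621283],
       [-0.17064445, -0.00343351,  0.98532669, -1.03776407],
       [ 0.        ,  0.        ,  0.        ,  1.        ]])}
```

View pics/side0.png

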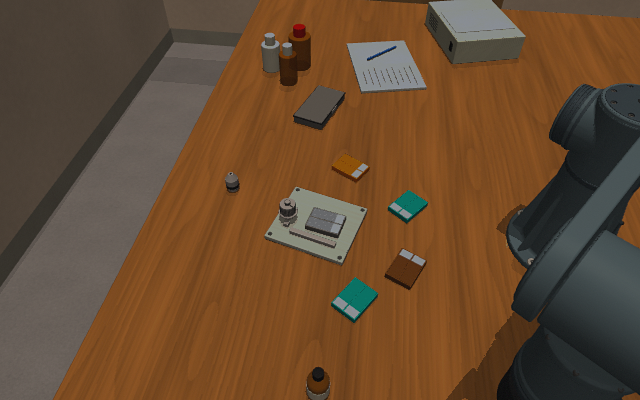

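View pics/top0.png

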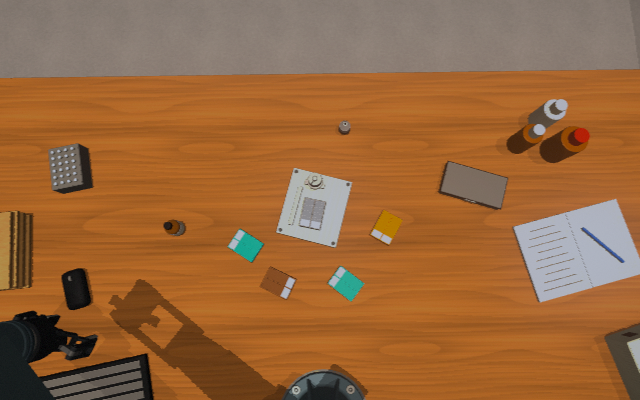

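```bash
cat > h.py <<'E'
import numpy as np,cv2
from plant import status,cams,arm
def cal(n):
    c=cams.calibration(n);f=200/np.tan(np.radians(c["vertical_fov"])/2);return c,f,c["extrinsics"]
def ray(n,u,v,z):
    c,f,E=cal(n);R=E[:3,:3];t=E[:3,3]
    d=R.T@np.array([(u-c["cx"])/f,-(v-c["cy"])/f,-1]);o=-R.T@t
    return o+d*(z-o[2])/d[2]
def proj(n,p):
    c,f,E=cal(n);q=E[:3,:3]@np.asarray(p,float)+E[:3,3]
    return np.array([c["cx"]+f*q[0]/-q[2],c["cy"]-f*q[1]/-q[2]])
def crop(img,u0,v0,w,h,s,name):
    im=cv2.resize(img[v0:v0+h,u0:u0+w],None,fx=s,fy=s,interpolation=cv2.INTER_CUBIC)[:,:,::-1].copy()
    for k in range(0,w,10): cv2.putText(im,str(u0+k),(k*s,10),0,.35,(0,0,255),1); cv2.line(im,(k*s,12),(k*s,18),(0,0,255),1)
    for k in range(10,h,10): cv2.putText(im,str(v0+k),(0,k*s+4),0,.35,(0,0,255),1); cv2.line(im,(24,k*s),(30,k*s),(0,0,255),1)
    cv2.imwrite(name,im)
E
python3 - <<'E'
from h import *
a=cv2.imread("pics/top0.png")[:,:,::-1];b=cv2.imread("pics/side0.png")[:,:,::-1]
crop(a,270,160,90,90,6,"pics/top0c.png");crop(b,260,180,115,90,6,"pics/side0c.png")
E
```

```text
(no output)
```

View pics/top0c.png

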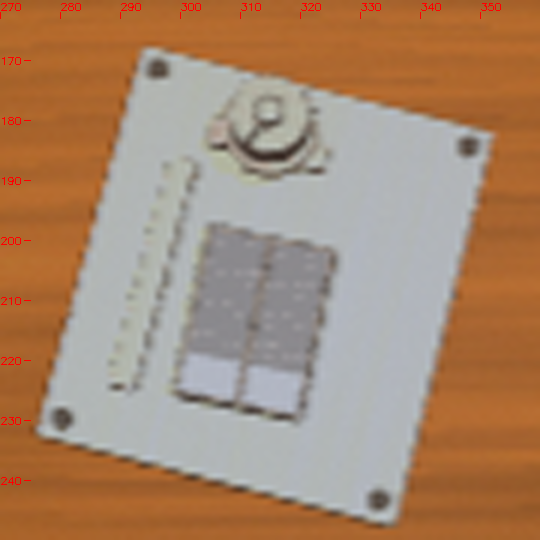

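View pics/side0c.png

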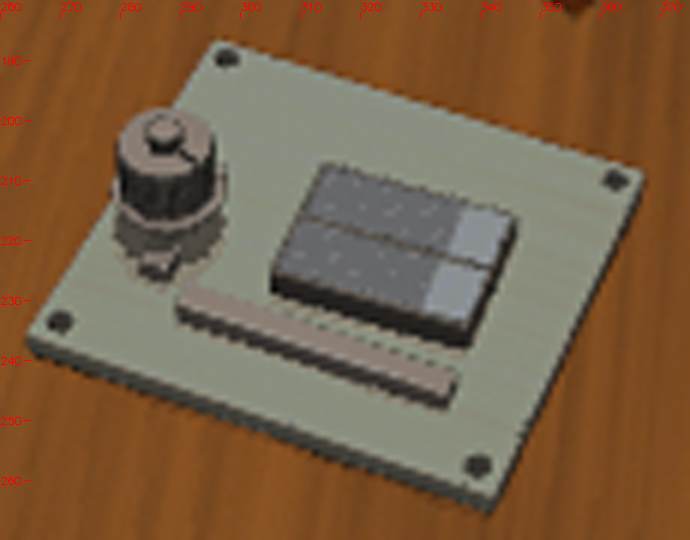

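```bash
cat >> h.py <<'E'
FIX=np.array([[70,70],[70,-100],[-120,-100],[-120,70]])/1000.
def rig(A,B):
    A=np.asarray(A);B=np.asarray(B);a=A.mean(0);b=B.mean(0);X=A-a;Y=B-b
    th=np.arctan2((X[:,0]*Y[:,1]-X[:,1]*Y[:,0]).sum(),(X*Y).sum());c,s=np.cos(th),np.sin(th)
    R=np.array([[c,-s],[s,c]]);return th,b-R@a,R,B-(A@R.T+b-R@a)
E
python3 - <<'E'
from h import *
T=[(294,168),(352,182),(336,247.3),(276,232)]
S=[(264.5,236.3),(295.3,187),(367,208.7),(342,263)]
for n,P in(("top",T),("side",S)):
    W=np.array([ray(n,*p,.012)[:2] for p in P]);th,t,R,res=rig(FIX,W);print(n,th,t,(res*1000).round(1).tolist())
# carrier top corners
C=np.array([[40,30],[40,-30],[-40,-30],[-40,30]])/1000
for n,P in(("top",[(304,197),(326,202),(320,230),(299,225.5)]),("side",[(305.3,225),(313.5,207.3),(346,216),(338,233.5)])):
    W=np.array([ray(n,*p,.026)[:2] for p in P]);th,t,R,res=rig(C,W);print(n,"carr",th,t,(res*1000).round(1).tolist())
E
```

```text
top -0.26130223991433676 [0.57284499 0.02505394] [[-2.1, -0.7], [-0.7, 1.0], [1.5, 0.0], [1.3, -0.3]]
side -0.2560165194110423 [0.57219405 0.02989648] [[-1.8, -0.7], [-0.9, 1.3], [1.4, 0.3], [1.3, -0.8]]
top carr -0.21073415439675652 [0.52423639 0.0230399 ] [[0.8, 1.4], [-1.4, -0.3], [0.1, 0.3], [0.5, -1.4]]
side carr -0.19880836052941525 [0.52392696 0.02488409] [[-1.2, -1.2], [0.0, 1.9], [0.2, 2.2], [1.0, -2.9]]
```

```bash
cat >> h.py <<'E'
F0=np.array([.5725,.0275]);FTH=-.2585
def fw(x,y):
    c,s=np.cos(FTH),np.sin(FTH);return F0+np.array([c*x-s*y,s*x+c*y])/1000
def wf(p):
    c,s=np.cos(FTH),np.sin(FTH);d=np.asarray(p)[:2]-F0;return np.array([c*d[0]+s*d[1],-s*d[0]+c*d[1]])*1000
from scipy.spatial.transform import Rotation as Ro
def to(p,st=None):
    st=st or status.read_state();R=Ro.from_euler('xyz',st['ee_rot']).as_matrix();return R.T@(np.asarray(p)-st['eef_pos'])
def rep():
    s=status.read_state();print('t',round(s['time'],2),'pos',s['eef_pos'].round(4),'rpy',s['ee_rot'].round(4),'fix',wf(s['eef_pos']).round(1),'psi_f',round(s['ee_rot'][2]-FTH,4),'F',s['force'].round(1),'T',s['torque'].round(2),'w',s['grip_width'].round(4),'q6',s['q'][5].round(3));return s
E
python3 -m creep '[[[1,0,0,0,0,0,-5.8],[1,0,0,0,0,0,-5.8]]]'
python3 - <<'E'
from h import *
rep();print(fw(-46,-75),to([*fw(-46,-75),.15]))
for n,u,v,z in(("top",344,124,.052),("side",232,174,.052),("top",168,226,.085),("top",313.5,178,.0675),("side",287.3,201,.0675)):
    p=ray(n,u,v,z);print(n,p,wf(p).round(1))
E
```

```text
time: 0.3
eef_pos: [0.2554, 0.5147, 0.1932]
ee_rot: [-3.141, 0.001, 1.316]
force: [0.3, 0.5, -0.7]
grip_width: 0.0589Traceback (most recent call last):
  File "<stdin>", line 2, in <module>
  File "h.py", line 31, in rep
    s=status.read_state();print('t',round(s['time'],2),'pos',s['eef_pos'].round(4),'rpy',s['ee_rot'].round(4),'fix',wf(s['eef_pos']).round(1),'psi_f',round(s['ee_rot'][2]-FTH,4),'F',s['force'].round(1),'T',s['torque'].round(2),'w',s['grip_width'].round(4),'q6',s['q'][5].round(3));return s
                                                                                                                                                                                                                                       ^^^^^^^^^^^^^^^^^^^^^
AttributeError: 'float' object has no attribute 'round'
```

```bash
sed -i "s/s\['grip_width'\].round(4)/round(s['grip_width'],4)/" h.py
python3 - <<'E'
from h import *
rep();print(fw(-46,-75),to([*fw(-46,-75),.10]))
for n,u,v,z in(("top",344,124,.052),("side",232,174,.052),("top",168,226,.085),("top",313.5,178,.0675),("side",287.3,201,.0675)):
    p=ray(n,u,v,z);print(n,p,wf(p).round(1))
E
```

```text
t 0.3 pos [0.2554 0.5147 0.1932] rpy [-3.1412e+00  1.0000e-03  1.3165e+00] fix [-431.1  390. ] psi_f 1.575 F [ 0.3  0.5 -0.7] T [ 0.01 -0.04  0.02] w 0.0589 q6 -0.413
[ 0.50885607 -0.03324908] [-0.46650595  0.38317095  0.09353054]
top [ 0.76969931 -0.0675844   0.052     ] [215.  -41.5]
side [ 0.76557357 -0.06704844  0.052     ] [210.8 -42.1]
top [0.48831779 0.39292854 0.085     ] [-174.8  331.8]
top [0.61399271 0.01780242 0.0675    ] [42.6  1.2]
side [0.61292742 0.01541105 0.0675    ] [42.2 -1.4]
```

```bash
python3 -m creep '[[[1,-0.02,0.016,0,0,0,0],[1,-0.036,0.03,0,0,0,0],[1,-0.036,0.03,0,0,0,0],[1,-0.036,0.03,0,0,0,0],[1,-0.036,0.03,0,0,0,0],[1,-0.036,0.03,0,0,0,0],[1,-0.036,0.03,0,0,0,0],[1,-0.036,0.03,0,0,0,0],[1,-0.036,0.03,0,0,0,0],[1,-0.036,0.03,0,0,0,0]]]'
python3 - <<'E'
from h import *
rep();print(to([*fw(-46,-75),.05]))
E
```

```text
time: 1.3
eef_pos: [0.4445, 0.1076, 0.1937]
ee_rot: [3.142, -0.0, 1.312]
force: [-0.5, 0.1, -0.1]
grip_width: 0.0001
t 1.3 pos [0.4445 0.1076 0.1937] rpy [ 3.1416e+00 -1.0000e-04  1.3123e+00] fix [-144.2   44.7] psi_f 1.5708 F [-0.5  0.1 -0.1] T [ 0.   -0.03  0.04] w 0.0001 q6 -1.336
[-0.11971875  0.09816862  0.14367663]
```

```bash
python3 -m creep '[[[1,-0.03,0.0245,0,0,0,0],[1,-0.03,0.0245,0,0,0,0],[1,-0.03,0.0245,0.02,0,0,0],[1,-0.03,0.0245,0.03,0,0,0],[1,0,0,0.04,0,0,0],[1,0,0,0.04,0,0,0],[1,0,0,0.014,0,0,0],[1,0,0,0,0,0,0]]]'
python3 - <<'E'
from h import *
s=rep();print(to([*fw(-46,-75),.016]))
for n in("side","top"):
    im=cams.snapshot(n);print(n,proj(n,s['eef_pos']));cv2.imwrite(f"pics/{n}1.png",im[:,:,::-1])
    crop(im,*((270,150,100,100) if n=="top" else (260,150,115,100)),6,f"pics/{n}1c.png")
E
```

```text
time: 2.1
eef_pos: [0.5062, -0.0309, 0.0477]
ee_rot: [-3.136, -0.0, 1.312]
force: [-0.6, 0.3, -0.3]
grip_width: 0.0002
t 2.1 pos [ 0.5062 -0.0309  0.0477] rpy [-3.1361e+00 -2.0000e-04  1.3125e+00] fix [-49.2 -73.5] psi_f 1.571 F [-0.6  0.3 -0.3] T [-0.03  0.03 -0.05] w 0.0002 q6 -1.608
[-0.00155085  0.0033324   0.03163762]
side [336.33923117 196.93350694]
top [332.29900253 218.85351549]
```

View pics/top1c.png

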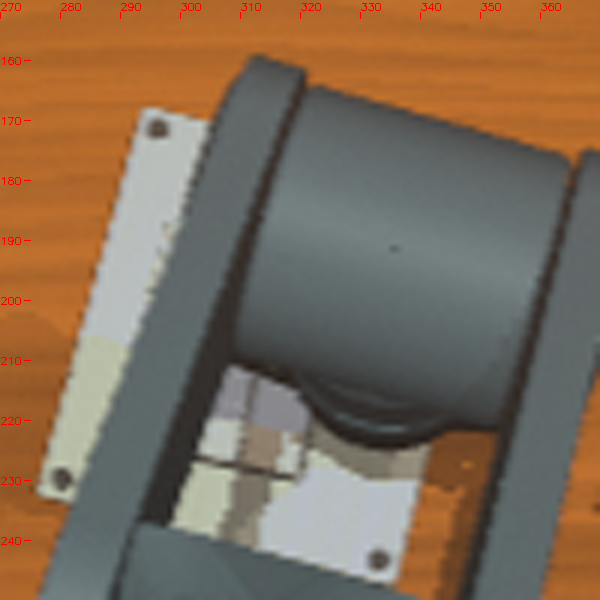

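View pics/side1c.png

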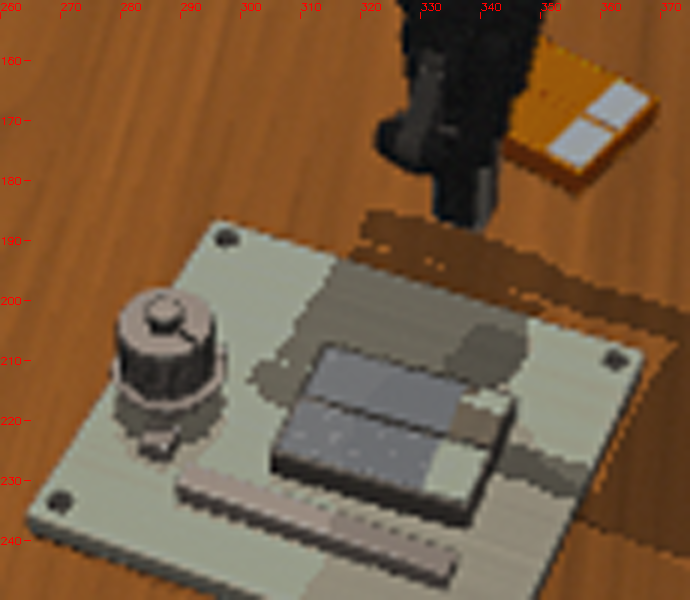

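```bash
python3 - <<'E'
from h import *
p=status.read_state()['eef_pos']
for dz in(0,.01,.02,.03,.04): print(dz,proj("side",p+[0,0,dz]))
print(ray("side",337,188,p[2]))
im=cv2.imread("pics/side1.png")[:,:,::-1]
crop(im,300,90,80,120,6,"pics/side1d.png")
im=np.clip(im.astype(float)*3,0,255).astype('uint8');crop(im,300,110,80,95,6,"pics/side1e.png")
E
```

```text
0 [335.08145822 195.57199946]
0.01 [335.20264528 192.6236772 ]
0.02 [335.3254645  189.63564665]
0.03 [335.44994907 186.60710016]
0.04 [335.57613311 183.53720806]
[ 0.5076175  -0.05671351  0.05106678]
```

View pics/side1e.png

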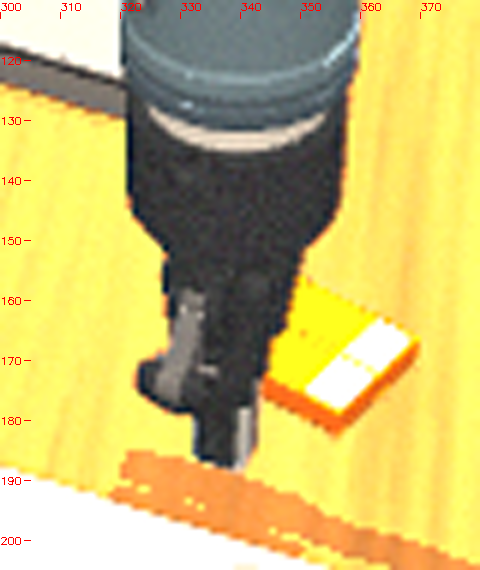

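```bash
python3 -m creep '[[[1,0,0,0.01,0,0,0],[1,0,0,0.01,0,0,0],[1,0,0,0.008,0,0,0],[1,0,0,0.0,0,0,0],[1,0,0,0.0,0,0,0]]]'
python3 - <<'E'
from h import *
s=rep()
im=cams.snapshot("side");print(proj("side",s['eef_pos']))
im=np.clip(im.astype(float)*2,0,255).astype('uint8');crop(im,270,150,105,90,7,"pics/side2c.png")
for h in (.1,.15,.2,.25):print(h,proj("top",s['eef_pos']+[0,0,h]),proj("side",s['eef_pos']+[0,0,h]))
E
```

```text
time: 2.7
eef_pos: [0.5082, -0.0316, 0.0216]
ee_rot: [-3.141, -0.0, 1.313]
force: [0.1, -0.1, 0.0]
grip_width: 0.0
t 2.7 pos [ 0.5082 -0.0316  0.0216] rpy [-3.141  -0.      1.3126] fix [-47.1 -73.5] psi_f 1.5711 F [ 0.1 -0.1  0. ] T [-0.03  0.01 -0.02] w 0.0 q6 -1.608
[335.19816    204.13099085]
0.1 [333.11959297 214.31253047] [336.46951987 173.99520515]
0.15 [333.58284537 211.42092273] [337.17408499 157.2944867 ]
0.2 [334.09647643 208.21485298] [337.93145751 139.34204334]
0.25 [334.66917669 204.640075  ] [338.7478055  119.99167017]
```

View pics/side2c.png

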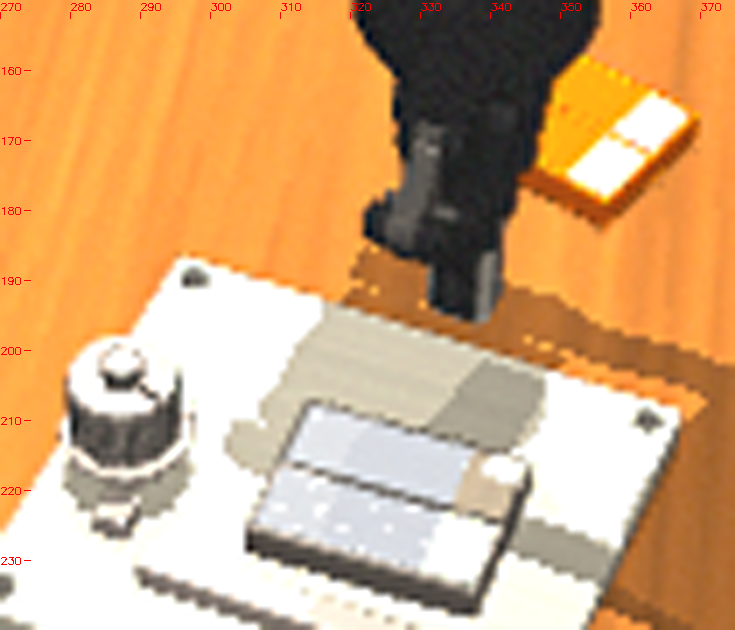

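```bash
python3 -m creep '[[[1,0,0,0.003,0,0,0],[1,0,0,0.003,0,0,0],[1,0,0,0.0,0,0,0]]]'; python3 -m creep '[[[1,0,0,0.002,0,0,0],[1,0,0,0.0,0,0,0]]]'
```

```text
time: 3.05
eef_pos: [0.5081, -0.0316, 0.0154]
ee_rot: [-3.141, -0.0, 1.312]
force: [0.5, 0.6, 0.7]
grip_width: -0.0001
time: 3.25
eef_pos: [0.5083, -0.0316, 0.0136]
ee_rot: [-3.141, 0.0, 1.312]
force: [0.2, -0.5, 0.7]
grip_width: 0.0002
```

```bash
python3 -m creep '[[[1,0,0,0.002,0,0,0],[1,0,0,0.0,0,0,0]]]'; python3 -m creep '[[[1,0,0,0.002,0,0,0],[1,0,0,0.0,0,0,0]]]'
```

```text
time: 3.45
eef_pos: [0.5082, -0.0316, 0.0116]
ee_rot: [-3.141, -0.0, 1.312]
force: [-0.3, 0.0, -0.1]
grip_width: -0.0001
time: 3.65
eef_pos: [0.5082, -0.0316, 0.0095]
ee_rot: [-3.141, -0.0, 1.313]
force: [-0.2, 0.7, -0.4]
grip_width: -0.0001
```

```bash
python3 -m creep '[[[1,0,0,0.003,0,0,0],[1,0,0,0.0,0,0,0]]]';  python3 -m creep '[[[1,0,0,0.003,0,0,0],[1,0,0,0.0,0,0,0]]]'; python3 - <<'E'
from h import *
s=rep()
im=cams.snapshot("side");print(proj("side",s['eef_pos']))
im=np.clip(im.astype(float)*2,0,255).astype('uint8');crop(im,270,150,105,90,7,"pics/side3c.png")
im=cams.snapshot("top");crop(im,270,150,105,90,7,"pics/top3c.png")
E
```

```text
time: 3.85
eef_pos: [0.5081, -0.0316, 0.0064]
ee_rot: [-3.141, -0.0, 1.312]
force: [0.6, 0.2, 0.6]
grip_width: -0.0001
time: 4.05
eef_pos: [0.5081, -0.0316, 0.0034]
ee_rot: [-3.141, -0.0, 1.312]
force: [0.1, -0.2, -0.4]
grip_width: -0.0001
t 4.05 pos [ 0.5081 -0.0316  0.0034] rpy [-3.141  -0.      1.3125] fix [-47.2 -73.6] psi_f 1.571 F [ 0.1 -0.2 -0.4] T [ 0.02 -0.04  0.02] w -0.0001 q6 -1.608
[335.03031087 209.19520122]
```

View pics/side3c.png

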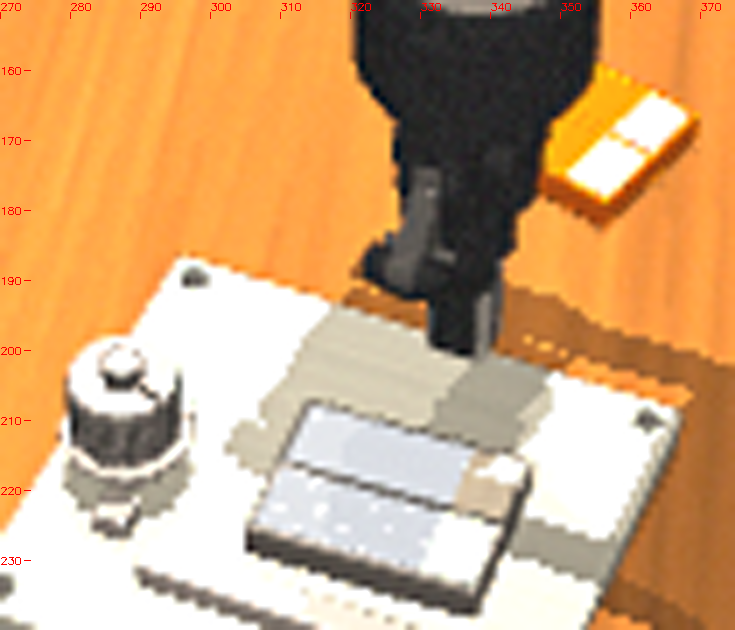

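View pics/top3c.png

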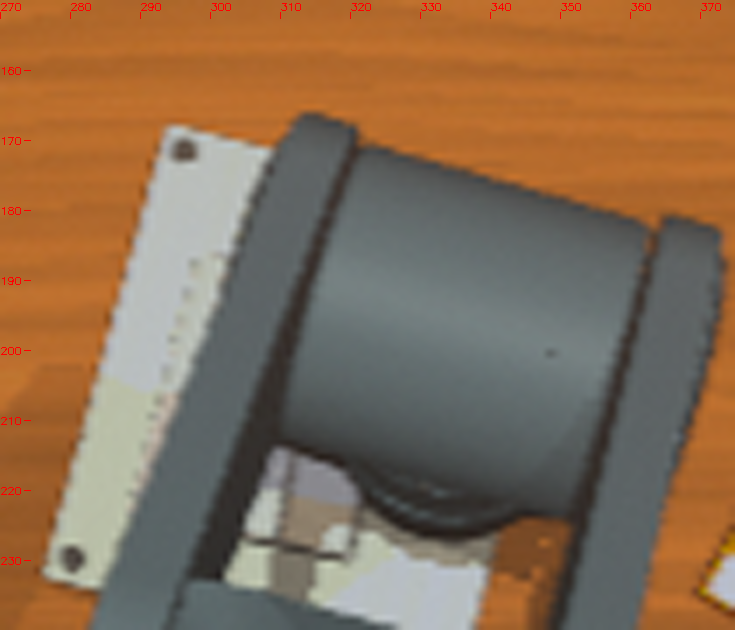

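```bash
python3 -m creep '[[[1,0,0,0.003,0,0,0],[1,0,0,0.003,0,0,0],[1,0,0,0.0,0,0,0]]]';  python3 -m creep '[[[1,0,0,0.002,0,0,0],[1,0,0,0.002,0,0,0],[1,0,0,0,0,0,0]]]'; python3 -m creep '[[[1,0,0,0.002,0,0,0],[1,0,0,0,0,0,0]]]'
```

```text
time: 4.45
eef_pos: [0.5079, -0.0315, -0.0027]
ee_rot: [-3.141, 0.0, 1.312]
force: [0.5, 0.4, -0.4]
grip_width: -0.0002
time: 4.75
eef_pos: [0.5082, -0.0316, -0.0065]
ee_rot: [-3.141, 0.0, 1.312]
force: [-0.3, -0.3, -0.3]
grip_width: 0.0002
time: 4.95
eef_pos: [0.5082, -0.0316, -0.0084]
ee_rot: [-3.141, -0.0, 1.312]
force: [-0.4, -0.7, 0.5]
grip_width: -0.0001
```

```bash
for i in 1 2 3; do python3 -m creep '[[[1,0,0,0.0015,0,0,0],[1,0,0,0,0,0,0]]]' | egrep "pos|force"; done
```

```text
eef_pos: [0.5083, -0.0317, -0.0099]
force: [0.1, 1.0, -0.3]
eef_pos: [0.5083, -0.0316, -0.0114]
force: [0.2, 0.1, 0.5]
eef_pos: [0.5082, -0.0316, -0.0129]
force: [0.9, 0.7, -0.6]
```

```bash
for i in 1 2 ; do python3 -m creep '[[[1,0,0,0.001,0,0,0],[1,0,0,0,0,0,0]]]' | egrep "pos|force"; done;  python3 - <<'E'
from h import *
s=rep()
im=cams.snapshot("side");print(proj("side",s['eef_pos']))
im=np.clip(im.astype(float)*2,0,255).astype('uint8');crop(im,300,170,70,50,10,"pics/side4c.png")
E
```

```text
eef_pos: [0.5083, -0.0316, -0.0138]
force: [0.4, 0.4, 0.4]
eef_pos: [0.5083, -0.0316, -0.0148]
force: [0.0, 0.6, -0.3]
t 5.95 pos [ 0.5083 -0.0316 -0.0148] rpy [-3.1414 -0.      1.3125] fix [-46.9 -73.6] psi_f 1.571 F [ 0.   0.6 -0.3] T [ 0.   -0.02  0.01] w 0.0003 q6 -1.608
[334.7398889  214.11645448]
```

View pics/side4c.png

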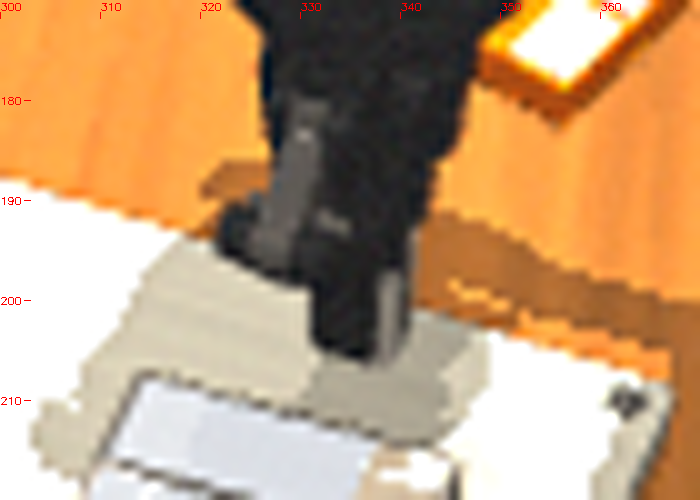

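```bash
for i in 1 2 3 4; do python3 -m creep '[[[1,0,0,0.001,0,0,0],[1,0,0,0,0,0,0]]]' | egrep "pos|force"; done
```

```text
eef_pos: [0.5083, -0.0316, -0.0158]
force: [0.2, 0.4, -0.8]
eef_pos: [0.5083, -0.0316, -0.0168]
force: [-0.2, 0.5, -0.2]
eef_pos: [0.5083, -0.0316, -0.0178]
force: [-0.2, -1.0, 0.4]
eef_pos: [0.5083, -0.0316, -0.0188]
force: [-0.8, -0.0, 0.0]
```

```bash
for i in 1 2 3 4; do python3 -m creep '[[[1,0,0,0.001,0,0,0],[1,0,0,0,0,0,0]]]' | egrep "pos|force"; done;  python3 - <<'E'
from h import *
s=rep()
im=cams.snapshot("side");print(proj("side",s['eef_pos']))
im=np.clip(im.astype(float)*2,0,255).astype('uint8');crop(im,300,170,70,50,10,"pics/side5c.png")
E
```

```text
eef_pos: [0.5083, -0.0316, -0.0198]
force: [-0.4, -0.1, 0.1]
eef_pos: [0.5083, -0.0316, -0.0208]
force: [0.9, -0.6, 0.3]
eef_pos: [0.5083, -0.0316, -0.0218]
force: [0.4, -0.9, -0.4]
eef_pos: [0.5083, -0.0316, -0.0228]
force: [-0.8, 0.3, -1.0]
t 7.6 pos [ 0.5083 -0.0316 -0.0228] rpy [-3.1414  0.      1.3125] fix [-47.  -73.6] psi_f 1.571 F [-0.8  0.3 -1. ] T [-0.    0.02 -0.02] w 0.0004 q6 -1.608
[334.65163401 216.26042057]
```

View pics/side5c.png

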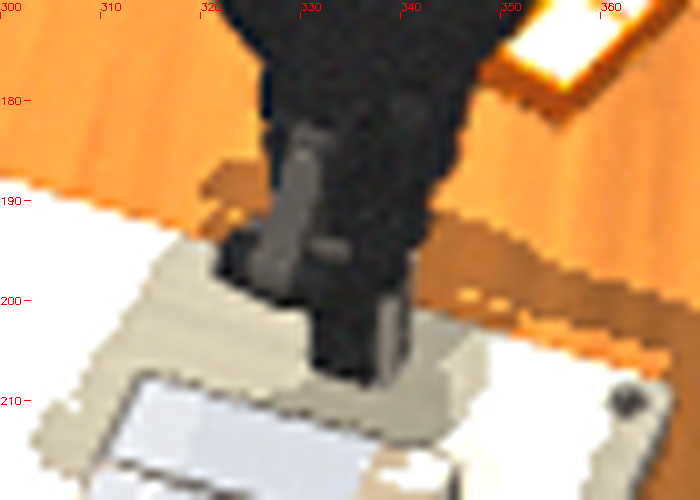

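```bash
python3 - <<'E'
from h import *
for y in(-.0316,-.024,-.017): print(y,proj("side",[.508,y,.012]),proj("side",[.508,y,.022]))
E
for i in 1 2 3 4; do python3 -m creep '[[[1,0,0,0.001,0,0,0],[1,0,0,0,0,0,0]]]' | egrep "pos|force"; done
```

```text
-0.0316 [335.1723446  206.80742408] [335.29105643 204.00698813]
-0.024 [334.81052835 209.16965311] [334.92743244 206.37142498]
-0.017 [334.47425047 211.36514709] [334.58945441 208.56910105]
eef_pos: [0.5083, -0.0317, -0.0238]
force: [0.2, 0.5, -0.0]
eef_pos: [0.5083, -0.0316, -0.0248]
force: [0.3, 0.8, -0.8]
eef_pos: [0.5085, -0.0317, -0.0254]
force: [-1.3, -0.1, 3.7]
eef_pos: [0.5085, -0.0317, -0.0255]
force: [-5.2, 1.0, 14.1]
```

```bash
python3 -m creep '[[[1,0,0,-0.003,0,0,0],[1,0,0,-0.0025,0,0,0],[1,0,0,0,0,0,0]]]'
python3 -m creep '[[[1,0.004,0,0,0,0,0],[1,0.004,0,0,0,0,0],[1,0.002,0,0,0,0,0],[1,0,0,0,0,0,0]]]'
python3 -m creep '[[[1,0.002,0,0,0,0,0],[1,0.002,0,0,0,0,0],[1,0.002,0,0,0,0,0]]]'
python3 -m creep '[[[1,0.002,0,0,0,0,0],[1,0.002,0,0,0,0,0],[1,0.002,0,0,0,0,0]]]'
python3 -c "from h import *;rep()"
```

```text
time: 8.75
eef_pos: [0.5087, -0.0317, -0.021]
ee_rot: [3.141, 0.0, 1.312]
force: [0.4, -0.2, 1.0]
grip_width: -0.0001
time: 9.15
eef_pos: [0.5109, -0.0215, -0.0214]
ee_rot: [-3.141, -0.0, 1.313]
force: [0.2, 1.0, -0.9]
grip_width: 0.0002
time: 9.45
eef_pos: [0.5125, -0.0161, -0.0212]
ee_rot: [-3.142, 0.0, 1.312]
force: [0.1, -1.3, -0.7]
grip_width: -0.0003
time: 9.75
eef_pos: [0.514, -0.0104, -0.0212]
ee_rot: [-3.141, 0.0, 1.312]
force: [-0.5, -1.0, 0.1]
grip_width: -0.0005
t 9.75 pos [ 0.514  -0.0104 -0.0212] rpy [-3.1415e+00  2.0000e-04  1.3125e+00] fix [-46.9 -51.6] psi_f 1.571 F [-0.5 -1.   0.1] T [-0.25  0.04 -0.03] w -0.0005 q6 -1.564
```

```bash
cat >> h.py <<'E'
def look(tag,box=(260,170,115,90),s=6,n="side",g=2):
    im=cams.snapshot(n);cv2.imwrite(f"pics/{n}{tag}.png",im[:,:,::-1]);im=np.clip(im.astype(float)*g,0,255).astype('uint8');crop(im,*box,s,f"pics/{n}{tag}c.png")
E
python3 -c "
from h import *;look('6')"
```

```text
(no output)
```

View pics/side6c.png

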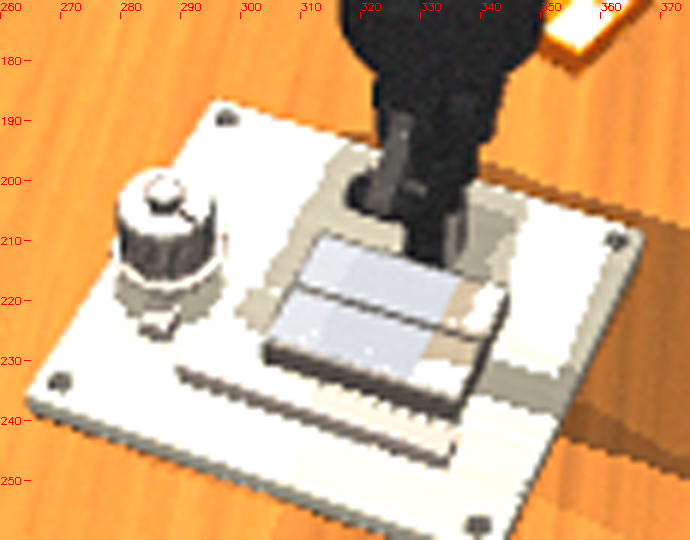

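```bash
python3 -m creep '[[[1,0.002,0,0,0,0,0],[1,0.002,0,0,0,0,0],[1,0.002,0,0,0,0,0],[1,0.001,0,0,0,0,0]]]'
for i in 1 2; do python3 -m creep '[[[1,0.0015,0,0,0,0,0],[1,0.0015,0,0,0,0,0]]]'|egrep 'pos|force'; done
python3 -c "
from h import *;rep();look('7')"
```

```text
time: 10.2
eef_pos: [0.5159, -0.0034, -0.0212]
ee_rot: [3.142, -0.0, 1.313]
force: [0.1, -0.7, -0.2]
grip_width: -0.0
eef_pos: [0.5163, -0.0012, -0.0213]
force: [-2.5, -9.1, 0.2]
eef_pos: [0.5163, -0.0008, -0.0213]
force: [-7.6, -20.6, 2.1]
t 10.6 pos [ 0.5163 -0.0008 -0.0213] rpy [-3.1405  0.0054  1.3141] fix [-47.1 -41.7] psi_f 1.5726 F [ -7.6 -20.6   2.1] T [-3.38  1.21  0.01] w 0.0003 q6 -1.538
```

View pics/side7c.png

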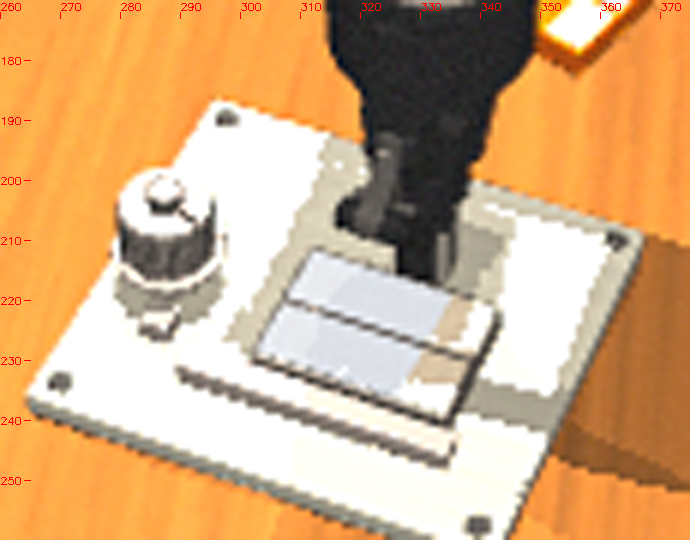

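```bash
python3 -m creep '[[[1,-0.006,0,0,0,0,0],[1,-0.007,0,0,0,0,0],[1,0,0,-0.02,0,0,0],[1,0,0,-0.025,0,0,0],[1,0.0,-0.03,0,0,0,0],[1,0.017,-0.035,0,0,0,0],[1,0.03,0,0,0,0,0],[1,0,0,0,0,0,0]]]'
python3 - <<'E'
from h import *
rep();print(to([*fw(-113,-1),-.021]));look('8')
E
```

```text
time: 11.45
eef_pos: [0.4628, 0.054, 0.024]
ee_rot: [3.141, -0.001, 1.315]
force: [0.4, -0.9, 0.0]
grip_width: -0.0003
t 11.45 pos [0.4628 0.054  0.024 ] rpy [ 3.1411e+00 -1.3000e-03  1.3146e+00] fix [-112.8   -2.4] psi_f 1.5731 F [ 0.4 -0.9  0. ] T [ 0.04 -0.01 -0.  ] w -0.0003 q6 -1.456
[ 0.00131156 -0.00019649  0.0449993 ]
```

View pics/side8c.png

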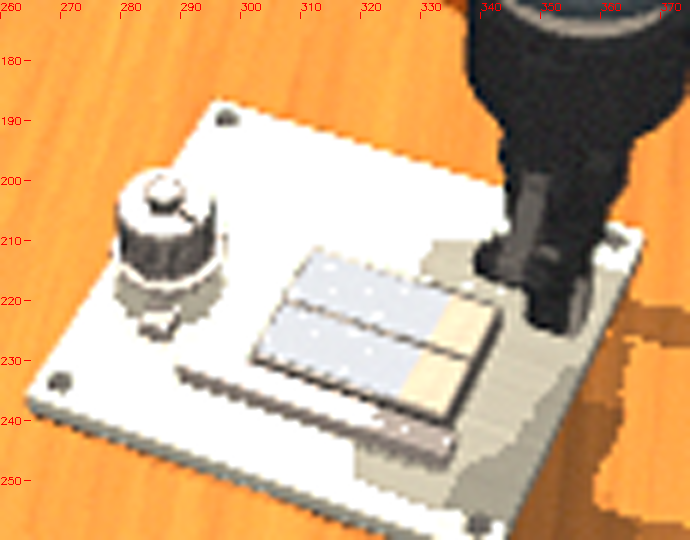

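```bash
python3 -m creep '[[[1,0.001,0,0.02,0,0,0],[1,0,0,0.02,0,0,0],[1,0,0,0.005,0,0,0],[1,0,0.003,0,0,0,0],[1,0,0.004,0,0,0,0],[1,0,0.004,0,0,0,0],[1,0,0.004,0,0,0,0],[1,0,0.003,0,0,0,0],[1,0,0.002,0,0,0,0]]]'
python3 -m creep '[[[1,0,0.002,0,0,0,0],[1,0,0.003,0,0,0,0],[1,0,0.003,0,0,0,0],[1,0,0.003,0,0,0,0],[1,0,0.003,0,0,0,0]]]'
python3 - <<'E'
from h import *
rep();look('9')
E
```

```text
time: 12.4
eef_pos: [0.4827, 0.0475, -0.0211]
ee_rot: [-3.141, 0.0, 1.312]
force: [-2.1, 0.6, 2.2]
grip_width: 0.0001
time: 12.9
eef_pos: [0.4966, 0.0439, -0.0213]
ee_rot: [3.142, 0.0, 1.312]
force: [-0.5, 0.7, 0.2]
grip_width: -0.0001
t 12.9 pos [ 0.4966  0.0439 -0.0213] rpy [3.1416 0.     1.3124] fix [-77.6  -3.6] psi_f 1.5709 F [-0.5  0.7  0.2] T [ 0.03  0.17 -0.02] w -0.0001 q6 -1.463
```

View pics/side9c.png

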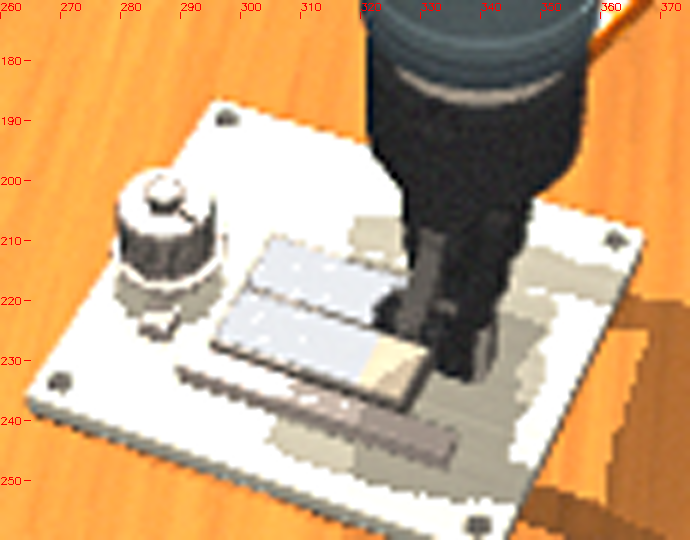

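```bash
python3 -m creep '[[[1,0,0.003,0,0,0,0],[1,0,0.003,0,0,0,0],[1,0,0.003,0,0,0,0],[1,0,0.002,0,0,0,0]]]'
for i in 1 2 3; do python3 -m creep '[[[1,0,0.001,0,0,0,0],[1,0,0.001,0,0,0,0]]]'|egrep 'pos|force'; done
python3 - <<'E'
from h import *
rep()
E
```

```text
time: 13.35
eef_pos: [0.5073, 0.041, -0.0212]
ee_rot: [3.141, -0.0, 1.312]
force: [-0.9, -0.4, 0.5]
grip_width: 0.0
eef_pos: [0.5088, 0.0406, -0.0212]
force: [-1.9, -0.5, 0.9]
eef_pos: [0.5108, 0.0401, -0.0212]
force: [-2.8, 0.4, 0.7]
eef_pos: [0.5128, 0.0396, -0.0212]
force: [-2.4, -0.1, 0.1]
t 13.95 pos [ 0.5128  0.0396 -0.0212] rpy [-3.1416  0.      1.3125] fix [-60.8  -3.6] psi_f 1.571 F [-2.4 -0.1  0.1] T [ 0.09  0.32 -0.07] w 0.0003 q6 -1.467
```

```bash

for i in 1 2 3; do python3 -m creep '[[[1,0,0.001,0,0,0,0],[1,0,0.001,0,0,0,0]]]'|egrep 'pos|force'; done
python3 - <<'E'
from h import *
rep();look('10')
E
```

```text
eef_pos: [0.5138, 0.0393, -0.0214]
force: [-6.6, 1.3, 5.2]
eef_pos: [0.5137, 0.0393, -0.0218]
force: [-12.1, 2.4, 8.3]
eef_pos: [0.5136, 0.0394, -0.0223]
force: [-16.4, 3.8, 12.5]
t 14.55 pos [ 0.5136  0.0394 -0.0223] rpy [-3.1314e+00  7.0000e-04  1.3130e+00] fix [-60.   -3.6] psi_f 1.5715 F [-16.4   3.8  12.5] T [ 0.61  2.64 -0.04] w 0.0001 q6 -1.468
```

View pics/side10c.png

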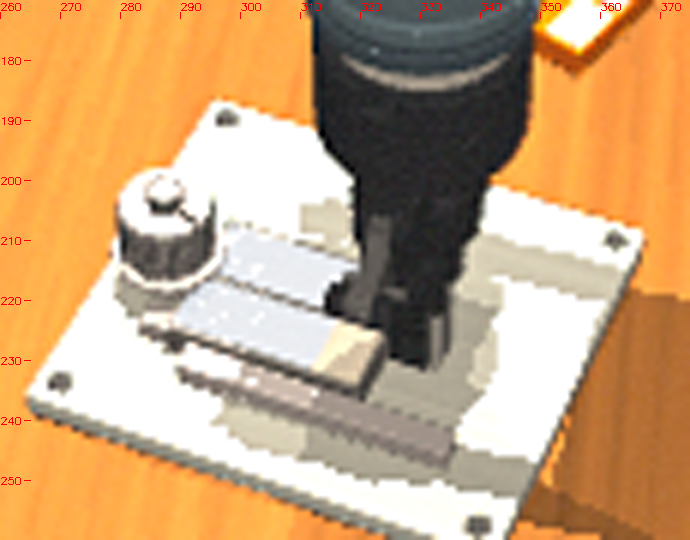

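```bash
python3 -m creep '[[[1,0,-0.005,0,0,0,0],[1,0,-0.01,0,0,0,0],[1,0,0,-0.025,0,0,0],[1,0,0,-0.03,0,0,0],[1,-0.03,0,0,0,0,0],[1,-0.03,0.025,0,0,0,0],[1,0,0.03,0,0,0,0],[1,0,0,0,0,0,0]]]'
python3 - <<'E'
from h import *
rep();print(to([*fw(-15,-62),-.021]));look('11')
E
```

```text
time: 15.4
eef_pos: [0.5458, -0.0326, 0.0352]
ee_rot: [3.136, 0.0, 1.31]
force: [-0.1, 0.6, -0.2]
grip_width: 0.0001
t 15.4 pos [ 0.5458 -0.0326  0.0352] rpy [3.1355e+00 1.0000e-04 1.3100e+00] fix [-10.4 -64.9] psi_f 1.5685 F [-0.1  0.6 -0.2] T [0.02 0.01 0.01] w 0.0001 q6 -1.587
[ 0.00291149 -0.00491667  0.05614162]
```

View pics/side11c.png

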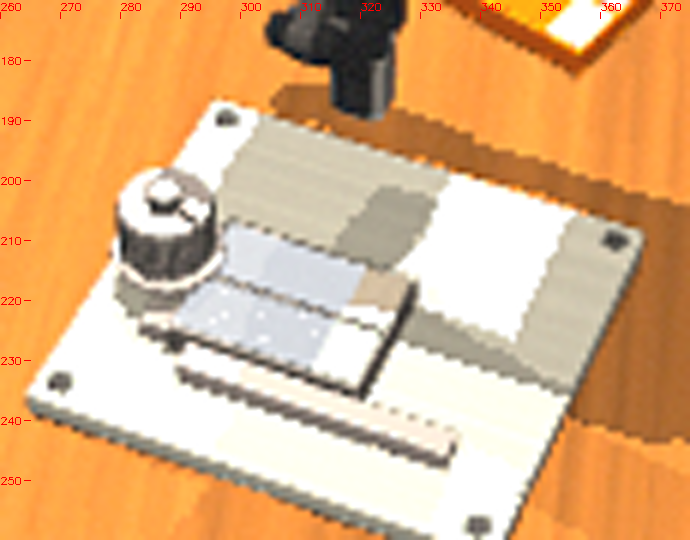

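```bash
python3 -m creep '[[[1,0.003,-0.005,0.02,0,0,0],[1,0,0,0.02,0,0,0],[1,0,0,0.015,0,0,0],[1,0.005,0,0,0,0,0],[1,0.005,0,0,0,0,0],[1,0.004,0,0,0,0,0],[1,0.002,0,0,0,0,0],[1,0.001,0,0,0,0,0]]]'
for i in 1 2 3 4; do python3 -m creep '[[[1,0.001,0,0,0,0,0],[1,0.001,0,0,0,0,0]]]'|egrep 'pos|force'; done
python3 - <<'E'
from h import *
rep()
E
```

```text
time: 16.25
eef_pos: [0.5429, -0.0093, -0.0205]
ee_rot: [3.14, -0.0, 1.313]
force: [-0.0, 1.0, -0.4]
grip_width: -0.0
eef_pos: [0.5429, -0.0083, -0.0208]
force: [-2.2, -5.9, 1.5]
eef_pos: [0.543, -0.008, -0.0208]
force: [-4.3, -12.7, 2.8]
eef_pos: [0.5431, -0.0078, -0.0209]
force: [-6.7, -21.2, 5.4]
eef_pos: [0.5431, -0.0077, -0.0209]
force: [-10.3, -27.8, 5.6]
t 17.05 pos [ 0.5431 -0.0077 -0.0209] rpy [-3.1409  0.0088  1.3137] fix [-19.4 -41.5] psi_f 1.5722 F [-10.3 -27.8   5.6] T [-4.65  1.58  0.02] w -0.0001 q6 -1.534
```

```bash
python3 -m creep '[[[1,-0.008,0,0,0,0,0],[1,-0.008,0,0,0,0,0],[0,0,0,-0.02,0,0,0],[0,0,0,-0.03,0,0,0],[0,0,0,-0.03,0,0,0],[0,0,0.03,0,0,0,0],[0,0.02,0.032,0,0,0,0],[0,0.034,0,0,0,0,0],[0,0,0,0,0,0,0]]]'
python3 - <<'E'
from h import *
rep();print(to([*fw(42.5,0),-.001]));look('12');look('12',(270,150,105,90),6,"top",1)
E
```

```text
time: 17.95
eef_pos: [0.6149, 0.0222, 0.0587]
ee_rot: [3.141, -0.002, 1.315]
force: [-0.1, -0.3, 0.6]
grip_width: 0.0847
t 17.95 pos [0.6149 0.0222 0.0587] rpy [ 3.1415e+00 -1.8000e-03  1.3149e+00] fix [42.3  5.7] psi_f 1.5734 F [-0.1 -0.3  0.6] T [-0.04 -0.04 -0.02] w 0.0847 q6 -1.473
[-0.00580458  0.00015712  0.0596651 ]
```

View pics/side12c.png

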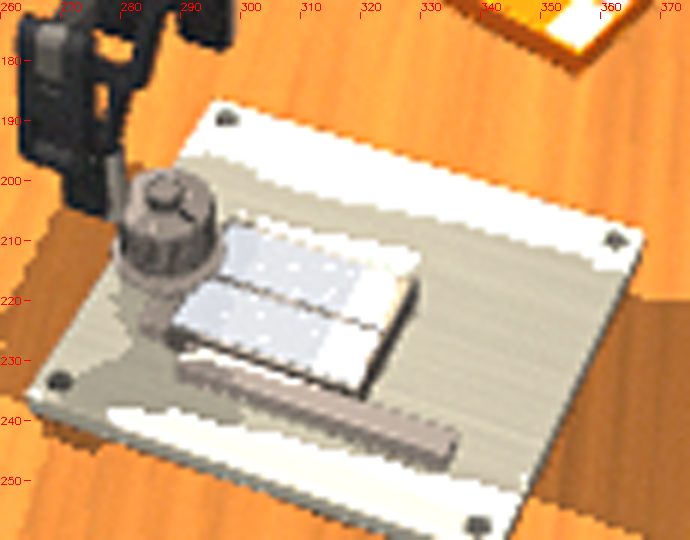

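View pics/top12c.png

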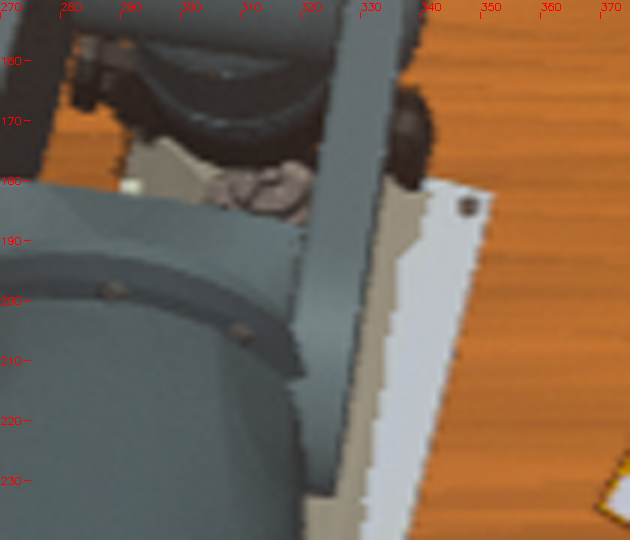

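```bash
python3 - <<'E'
from h import *
s=status.read_state();ax=np.array([np.cos(1.3149),np.sin(1.3149),0])
for o in(-.0425,.0425): print(proj("side",s['eef_pos']+[0,0,.05]+ax*o))
print(proj("side",[*fw(42,0),.0675]), proj("side",s['eef_pos']+[0,0,.05]))
im=cv2.imread("pics/side12.png")[:,:,::-1];im=np.clip(im.astype(float)*2.5,0,255).astype('uint8');crop(im,235,115,90,110,6,"pics/side12d.png")
E
```

```text
[293.99868979 177.28563007]
[277.30705872 203.1976186 ]
[287.11231473 201.43067419] [285.87649992 189.89446919]
```

View pics/side12d.png

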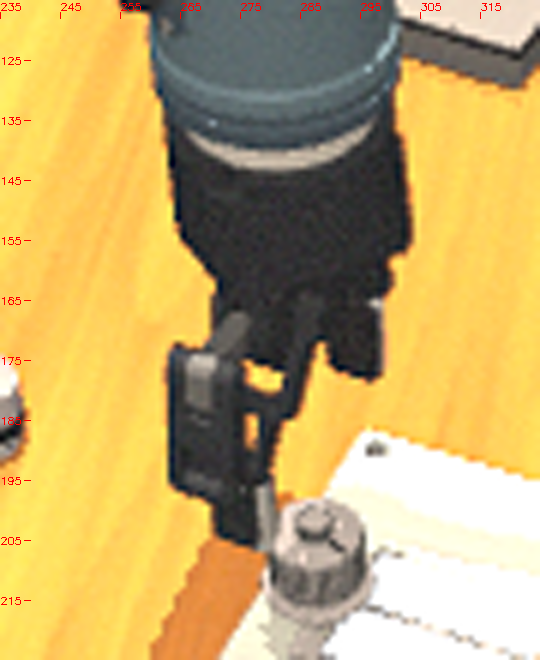

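```bash
python3 -m creep '[[[0,-0.006,0,0,0,0,0],[0,0,0,0.02,0,0,0],[0,0,0,0.02,0,0,0],[0,0,0,0.015,0,0,0],[0,0,0,0.005,0,0,0],[0,0,0,0,0,0,0]]]'
python3 - <<'E'
from h import *
rep();look('13',(235,140,90,100))
E
```

```text
time: 18.65
eef_pos: [0.6115, 0.0128, -0.002]
ee_rot: [-3.14, 0.0, 1.312]
force: [0.8, -0.6, 0.6]
grip_width: 0.0851
t 18.65 pos [ 0.6115  0.0128 -0.002 ] rpy [-3.1398e+00  2.0000e-04  1.3118e+00] fix [41.4 -4.2] psi_f 1.5703 F [ 0.8 -0.6  0.6] T [-0.05  0.    0.04] w 0.0851 q6 -1.485
```

View pics/side13c.png

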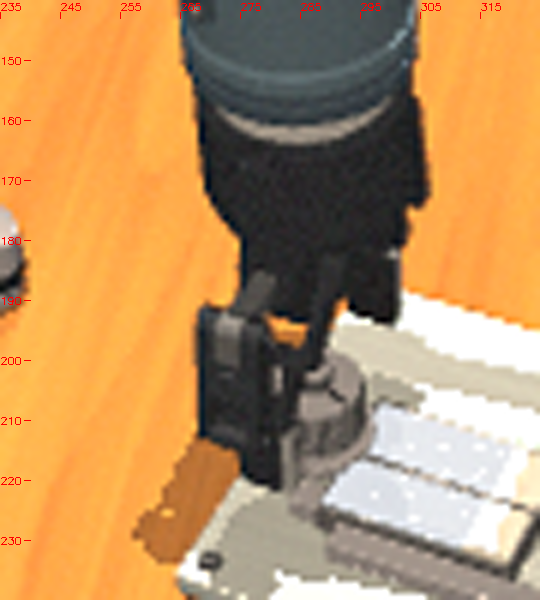

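```bash
python3 -m creep '[[[0,0.004,0.0007,0,0,0,0],[0,0,0,0,0,0,0],[0.4,0,0,0,0,0,0],[0.5,0,0,0,0,0,0],[0.5,0,0,0,0,0,0]]]'
python3 - <<'E'
from h import *
rep();look('14',(235,140,90,100))
E
```

```text
time: 19.2
eef_pos: [0.6141, 0.017, -0.001]
ee_rot: [3.141, 0.0, 1.313]
force: [0.3, 0.3, -0.2]
grip_width: 0.0444
t 19.2 pos [ 0.6141  0.017  -0.001 ] rpy [3.1413 0.     1.3126] fix [42.9  0.5] psi_f 1.5711 F [ 0.3  0.3 -0.2] T [-0.01 -0.01 -0.01] w 0.0444 q6 -1.478
```

View pics/side14c.png

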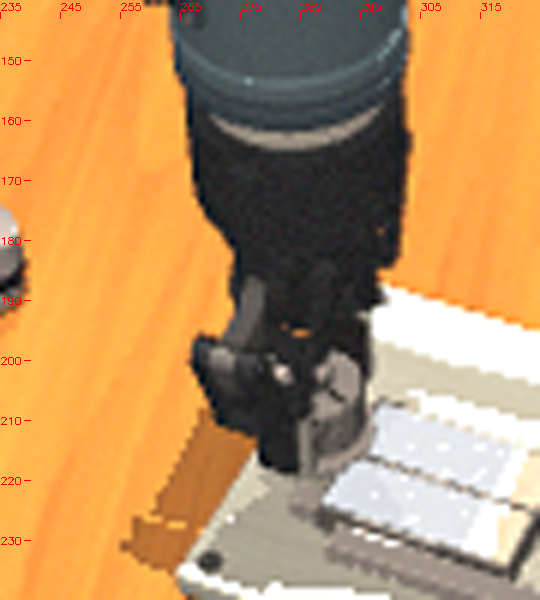

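```bash
python3 -m creep '[[[0.6,0,0,0,0,0,0],[0.7,0,0,0,0,0,0],[1,0,0,0,0,0,0],[1,0,0,0,0,0,0]]]'
python3 - <<'E'
from h import *
rep();look('15',(235,140,90,100))
E
```

```text
time: 19.65
eef_pos: [0.6139, 0.0164, -0.0007]
ee_rot: [-3.142, 0.001, 1.312]
force: [-3.6, -3.3, 4.9]
grip_width: 0.0344
t 19.65 pos [ 0.6139  0.0164 -0.0007] rpy [-3.1415e+00  8.0000e-04  1.3124e+00] fix [42.9 -0.2] psi_f 1.5709 F [-3.6 -3.3  4.9] T [-0.46  0.58 -0.01] w 0.0344 q6 -1.478
```

View pics/side15c.png

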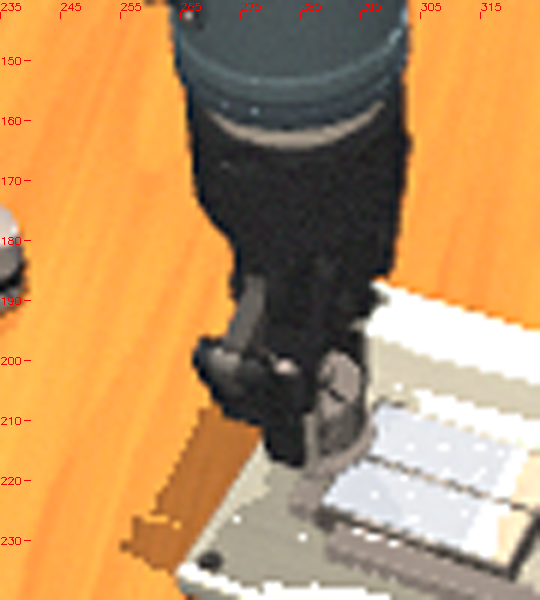

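```bash
python3 -m creep '[[[1,-0.0005,-0.0003,-0.0003,0,0,0],[1,0,0,0.0001,0,0,4],[1,0,0,0.0002,0,0,8],[1,0,0,0.0002,0,0,8],[1,0,0,0,0,0,0]]]'
python3 - <<'E'
from h import *
rep();look('16',(235,140,90,100))
E
```

```text
time: 20.2
eef_pos: [0.614, 0.0165, -0.0011]
ee_rot: [3.141, -0.0, 0.962]
force: [-0.8, -1.2, 3.6]
grip_width: 0.0343
t 20.2 pos [ 0.614   0.0165 -0.0011] rpy [ 3.1409e+00 -4.0000e-04  9.6210e-01] fix [42.9 -0.1] psi_f 1.2206 F [-0.8 -1.2  3.6] T [-0.17  0.09 -0.1 ] w 0.0343 q6 -1.128
```

View pics/side16c.png

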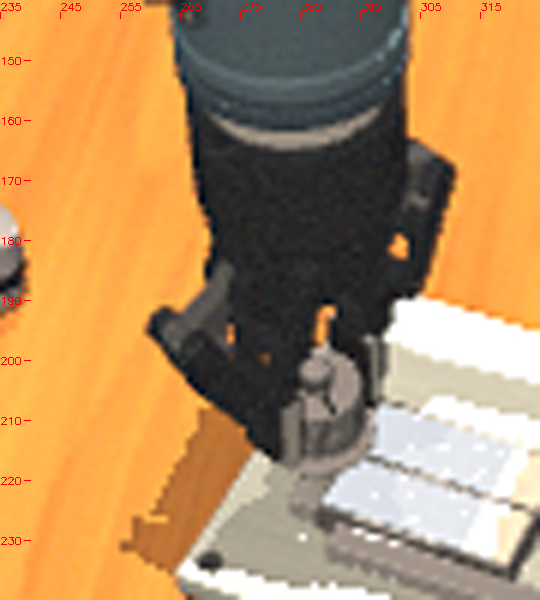

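```bash
python3 -m creep '[[[1,0,0,0.0002,0,0,8],[1,0,0,0.0002,0,0,8],[1,0,0,0.0002,0,0,8],[1,0,0,0.0001,0,0,8],[1,0,0,0.0002,0,0,8],[1,0,0,0,0,0,0]]]'
python3 - <<'E'
from h import *
rep()
E
```

```text
time: 20.85
eef_pos: [0.6143, 0.0166, -0.002]
ee_rot: [3.141, -0.001, 0.267]
force: [0.2, -0.7, 3.7]
grip_width: 0.034
t 20.85 pos [ 0.6143  0.0166 -0.002 ] rpy [ 3.1413e+00 -1.3000e-03  2.6720e-01] fix [43.2  0.1] psi_f 0.5257 F [ 0.2 -0.7  3.7] T [-0.11 -0.08 -0.05] w 0.034 q6 -0.433
```

```bash
python3 -m creep '[[[1,0,0,0.0002,0,0,8],[1,0,0,0.0002,0,0,8],[1,0,0,0.0002,0,0,8],[1,0,0,0.0001,0,0,8],[1,0,0,0.0002,0,0,6],[1,0,0,0,0,0,0]]]'
python3 - <<'E'
from h import *
rep();look('17',(235,140,90,100))
E
```

```text
time: 21.45
eef_pos: [0.6146, 0.0165, -0.0028]
ee_rot: [-3.141, -0.002, -0.393]
force: [1.6, 0.0, 2.4]
grip_width: 0.0344
t 21.45 pos [ 0.6146  0.0165 -0.0028] rpy [-3.1409e+00 -1.8000e-03 -3.9350e-01] fix [43.5  0.1] psi_f -0.135 F [1.6 0.  2.4] T [-0.13 -0.39 -0.05] w 0.0344 q6 0.227
```

View pics/side17c.png

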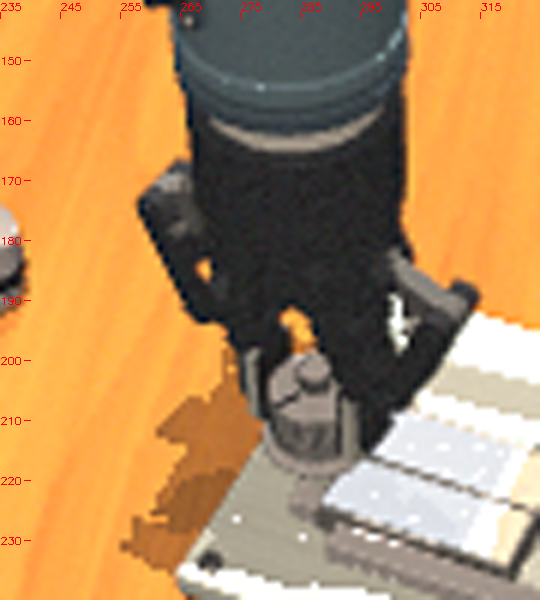

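```bash
for i in 1 2 3; do python3 -m creep '[[[1,0,0,0.0001,0,0,4],[1,0,0,0.0001,0,0,4],[1,0,0,0,0,0,0]]]' >/dev/null; python3 -c "
from h import *
rep()"; done
```

```text
t 21.8 pos [ 0.6146  0.0165 -0.003 ] rpy [-3.1407e+00 -1.7000e-03 -5.3310e-01] fix [43.5  0.1] psi_f -0.2746 F [ 2.8 -0.9  3.3] T [-0.13 -0.6  -0.07] w 0.0338 q6 0.367
t 22.1 pos [ 0.6146  0.0164 -0.0032] rpy [-3.1405e+00 -1.7000e-03 -6.7300e-01] fix [43.5  0.1] psi_f -0.4145 F [ 4.2 -0.5  3.4] T [-0.15 -0.73 -0.02] w 0.0341 q6 0.507
t 22.4 pos [ 0.6146  0.0164 -0.0033] rpy [-3.1403e+00 -1.6000e-03 -8.1280e-01] fix [43.6  0. ] psi_f -0.5543 F [ 5.  -1.2  2.8] T [-0.26 -0.81 -0.07] w 0.034 q6 0.647
```

```bash
python3 -m creep '[[[1,0.00035,-0.00035,0,0,0,0]]]' >/dev/null; for i in 1 2 3 4; do python3 -m creep '[[[1,0,0,0.0001,0,0,4],[1,0,0,0.0001,0,0,4],[1,0,0,0,0,0,0]]]' >/dev/null; python3 -c "
from h import *
rep()"; done
```

```text
t 22.8 pos [ 0.6146  0.0163 -0.0036] rpy [-3.141e+00 -8.000e-04 -9.541e-01] fix [43.6 -0. ] psi_f -0.6956 F [ 3.9 -1.6  5.3] T [-0.31 -0.7  -0.04] w 0.0344 q6 0.788
t 23.1 pos [ 0.6146  0.0163 -0.0038] rpy [-3.1409e+00 -8.0000e-04 -1.0931e+00] fix [43.6 -0.1] psi_f -0.8346 F [ 4.7 -2.2  5.2] T [-0.4  -0.78 -0.03] w 0.0342 q6 0.927
t 23.4 pos [ 0.6147  0.0162 -0.004 ] rpy [-3.1407e+00 -8.0000e-04 -1.2328e+00] fix [43.7 -0.1] psi_f -0.9743 F [ 4.  -2.3  6. ] T [-0.43 -0.71 -0.08] w 0.034 q6 1.067
t 23.7 pos [ 0.6147  0.0162 -0.0042] rpy [-3.1407e+00 -7.0000e-04 -1.3724e+00] fix [43.6 -0.2] psi_f -1.1139 F [ 3.5 -2.5  4.7] T [-0.49 -0.68 -0.06] w 0.0341 q6 1.206
```

```bash
for i in 1 2 3; do python3 -m creep '[[[1,0,0,0.0001,0,0,4],[1,0,0,0.0001,0,0,4],[1,0,0,0,0,0,0]]]' >/dev/null; python3 -c "
from h import *
rep()"; done
```

```text
t 24.0 pos [ 0.6147  0.0161 -0.0043] rpy [-3.1407e+00 -1.1000e-03 -1.5103e+00] fix [43.7 -0.3] psi_f -1.2518 F [ 3.8 -1.7  5.6] T [-0.54 -0.65  0.69] w 0.0344 q6 1.345
t 24.3 pos [ 0.6123  0.0164 -0.0048] rpy [ 3.1376e+00 -4.0000e-04 -1.6513e+00] fix [41.3 -0.5] psi_f -1.3928 F [-4.9 -2.5 12.3] T [-0.37  0.68 -0.07] w 0.0342 q6 1.486
t 24.6 pos [ 0.6143  0.016  -0.0048] rpy [-3.1410e+00 -7.0000e-04 -1.7908e+00] fix [43.3 -0.4] psi_f -1.5323 F [ 2.2 -3.4  7.2] T [-0.63 -0.49 -0.07] w 0.0343 q6 1.625
```

```bash
python3 -c "
from h import *
look('18',(235,140,90,100));look('18',(270,130,105,90),6,'top',1.5)"
```

```text
(no output)
```

View pics/side18c.png

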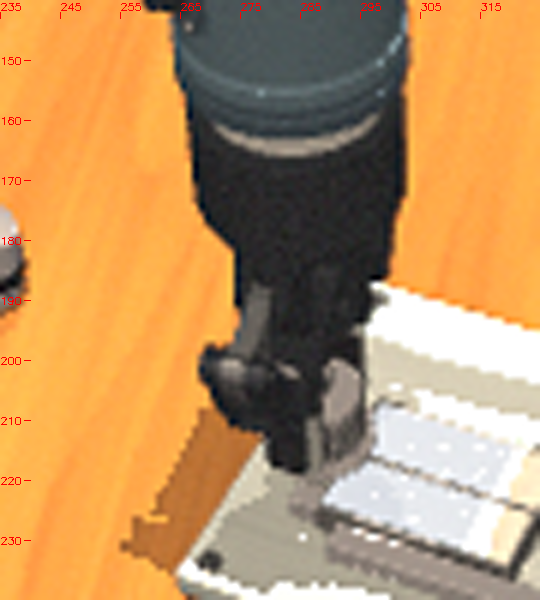

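View pics/top18c.png

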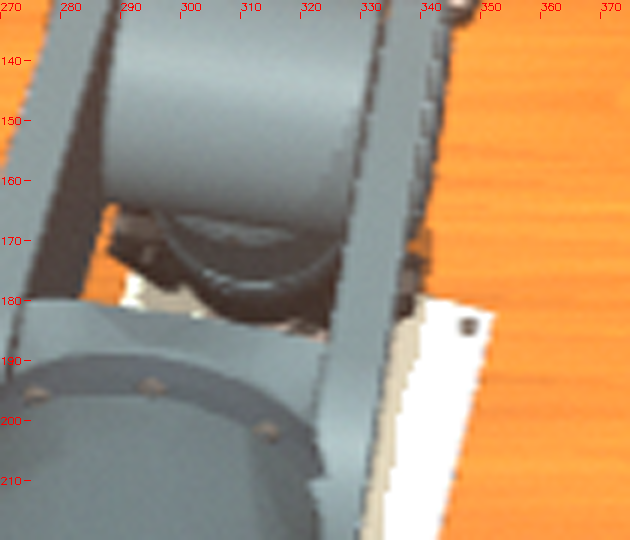

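```bash
for i in 1 2 3 ; do python3 -m creep '[[[1,0,0,0,0,0,3]]]' >/dev/null; python3 -c "
from h import *
rep()"; done
```

```text
t 24.8 pos [ 0.6142  0.016  -0.0049] rpy [-3.1413e+00 -8.0000e-04 -1.8412e+00] fix [43.3 -0.4] psi_f -1.5827 F [ 3.1 -2.1  6. ] T [-0.57 -0.41  0.77] w 0.0342 q6 1.675
t 24.9 pos [ 0.6139  0.0161 -0.0049] rpy [ 3.1414e+00 -1.3000e-03 -1.8930e+00] fix [43.  -0.4] psi_f -1.6345 F [-6.7  1.   6.6] T [0.35 1.35 1.13] w 0.0345 q6 1.728
t 25.0 pos [ 0.6118  0.0171 -0.0055] rpy [ 3.1367e+00 -1.3000e-03 -1.9461e+00] fix [40.7  0. ] psi_f -1.6876 F [ 0.7 -1.8 15.1] T [-0.34 -0.46  0.2 ] w 0.034 q6 1.781
```

```bash
python3 -m creep '[[[1,0,0,0,0,0,0],[1,0,0,0,0,0,0]]]' >/dev/null; python3 -c "
from h import *
rep()"; for i in 1 2 ; do python3 -m creep '[[[1,0,0,0,0,0,1],[1,0,0,0,0,0,0]]]' >/dev/null; python3 -c "
from h import *
rep()"; done
```

```text
t 25.2 pos [ 0.612   0.0171 -0.0053] rpy [ 3.1372e+00 -1.0000e-03 -1.9454e+00] fix [40.8  0. ] psi_f -1.6869 F [-3.8 -0.7 10.9] T [-0.03  0.61  0.12] w 0.0344 q6 1.78
t 25.4 pos [ 0.612   0.0171 -0.0053] rpy [ 3.1372e+00 -1.2000e-03 -1.9625e+00] fix [40.8  0. ] psi_f -1.704 F [-3.8 -1.3 10.6] T [0.04 0.57 0.41] w 0.0342 q6 1.797
t 25.6 pos [ 0.612   0.0172 -0.0053] rpy [ 3.1373e+00 -1.3000e-03 -1.9792e+00] fix [40.9  0.1] psi_f -1.7207 F [-4.3  0.3 10.5] T [0.01 0.57 0.77] w 0.0341 q6 1.814
```

```bash
python3 -m creep '[[[1,0,0,0,0,0,-2],[0.4,0,0,0,0,0,0],[0.4,0,0,0,0,0,0],[0.4,0,0,0,0,0,0],[0.4,0,0,0,0,0,0]]]'; python3 -c "
from h import *
s=rep();print(to([*fw(42.8,0),-.0035]))
look('19',(235,140,90,100))"
```

```text
time: 26.1
eef_pos: [0.6132, 0.0168, -0.006]
ee_rot: [3.14, -0.0, -1.95]
force: [0.5, 0.5, 0.8]
grip_width: 0.0511
t 26.1 pos [ 0.6132  0.0168 -0.006 ] rpy [ 3.1397e+00 -3.0000e-04 -1.9505e+00] fix [42.1  0. ] psi_f -1.692 F [0.5 0.5 0.8] T [ 0.02 -0.01  0.01] w 0.0511 q6 1.784
[-3.59270864e-05 -6.85137999e-04 -2.49976684e-03]
```

View pics/side19c.png

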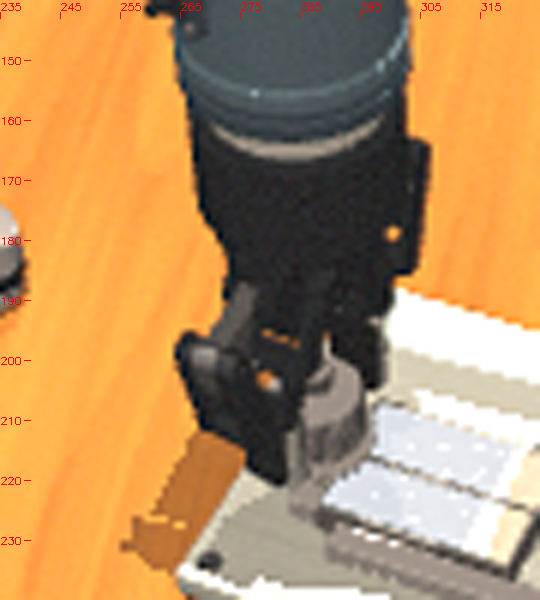

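```bash
python3 -m creep '[[[0.4,0.0003,-0.0015,-0.0015,0,0,-4],[0.4,0,0,0,0,0,0],[0.6,0,0,0,0,0,0],[1,0,0,0,0,0,0],[1,0,0,0,0,0,0],[1,0,0,0,0,0,0],[1,0,0,0,0,0,0]]]'; python3 -c "
from h import *
s=rep()"
for i in 1 2 ; do python3 -m creep '[[[1,0,0,0,0,0,1],[1,0,0,0,0,0,0]]]' >/dev/null; python3 -c "
from h import *
rep()"; done
```

```text
time: 26.85
eef_pos: [0.6153, 0.0158, -0.0036]
ee_rot: [3.142, 0.0, -1.882]
force: [-1.3, 1.2, 4.2]
grip_width: 0.034
t 26.85 pos [ 0.6153  0.0158 -0.0036] rpy [ 3.1415  0.     -1.8817] fix [44.4 -0.4] psi_f -1.6232 F [-1.3  1.2  4.2] T [ 0.13  0.19 -0.01] w 0.034 q6 1.715
t 27.05 pos [ 0.6153  0.0157 -0.0036] rpy [ 3.1415e+00 -2.0000e-04 -1.8992e+00] fix [44.4 -0.4] psi_f -1.6407 F [-1.7  0.4  3.8] T [0.1  0.28 0.3 ] w 0.0342 q6 1.732
t 27.25 pos [ 0.6153  0.0157 -0.0036] rpy [ 3.1416e+00 -2.0000e-04 -1.9164e+00] fix [44.4 -0.4] psi_f -1.6579 F [-2.   0.6  3.8] T [0.08 0.35 0.59] w 0.034 q6 1.75
```

```bash
python3 -m creep '[[[1,0,0,0,0,0,-4],[1,0,0,-0.0002,0,0,-8],[1,0,0,-0.0002,0,0,-8],[1,0,0,-0.0002,0,0,-8],[1,0,0,-0.0002,0,0,-8],[1,0,0,-0.0002,0,0,-8],[1,0,0,0,0,0,0]]]'; python3 -c "
from h import *
s=rep()"
```

```text
time: 27.95
eef_pos: [0.6153, 0.0165, -0.0027]
ee_rot: [-3.141, 0.001, -1.148]
force: [-2.1, 4.3, 3.1]
grip_width: 0.0343
t 27.95 pos [ 0.6153  0.0165 -0.0027] rpy [-3.1412e+00  1.2000e-03 -1.1479e+00] fix [44.2  0.3] psi_f -0.8894 F [-2.1  4.3  3.1] T [0.71 0.27 0.08] w 0.0343 q6 0.981
```

```bash
python3 -m creep '[[[1,-0.0006,0,0,0,0,0],[1,0,0,-0.0002,0,0,-8],[1,0,0,-0.0002,0,0,-8],[1,0,0,-0.0002,0,0,-8],[1,0,0,-0.0002,0,0,-8],[1,0,0,-0.0002,0,0,-8],[1,0,0,0,0,0,-4],[1,0,0,0,0,0,-4],[1,0,0,0,0,0,0],[1,0,0,0,0,0,0]]]'; python3 -c "
from h import *
s=rep();look('20',(235,140,90,100))"
```

```text
time: 28.95
eef_pos: [0.6146, 0.0171, -0.0017]
ee_rot: [-3.141, 0.001, -0.314]
force: [-3.6, 5.7, 5.8]
grip_width: 0.0342
t 28.95 pos [ 0.6146  0.0171 -0.0017] rpy [-3.1409e+00  1.4000e-03 -3.1420e-01] fix [43.4  0.7] psi_f -0.0557 F [-3.6  5.7  5.8] T [0.84 0.53 0.08] w 0.0342 q6 0.148
```

View pics/side20c.png

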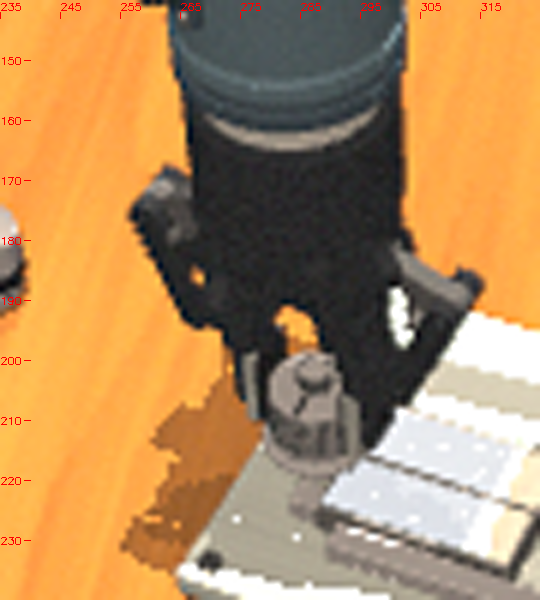

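```bash
python3 - <<'E'
from h import *
a=cv2.imread("pics/side0.png")[:,:,::-1];b=cv2.imread("pics/side20.png")[:,:,::-1]
A=[]
for im in(a,b):
    c=cv2.resize(im[193:228,270:310],None,fx=10,fy=10,interpolation=cv2.INTER_CUBIC)[:,:,::-1];A.append(np.clip(c.astype(float)*2,0,255).astype('uint8'))
cv2.imwrite("pics/cmp.png",np.hstack(A))
s=cv2.imread("pics/side20.png")[:,:,::-1];crop(np.clip(s.astype(float)*2,0,255).astype('uint8'),280,195,65,60,10,"pics/side20d.png")
E
```

```text
(no output)
```

View pics/cmp.png

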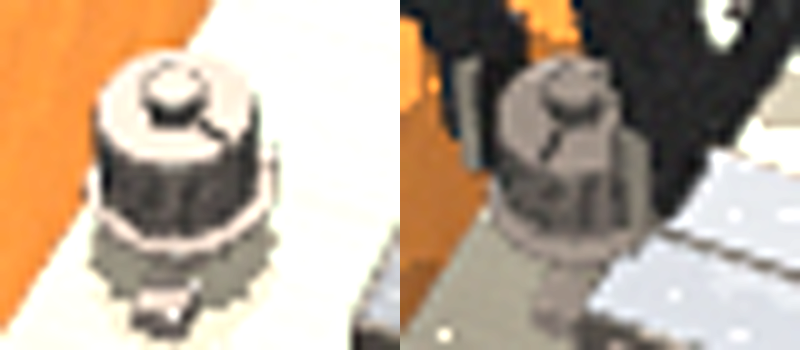

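View pics/side20d.png

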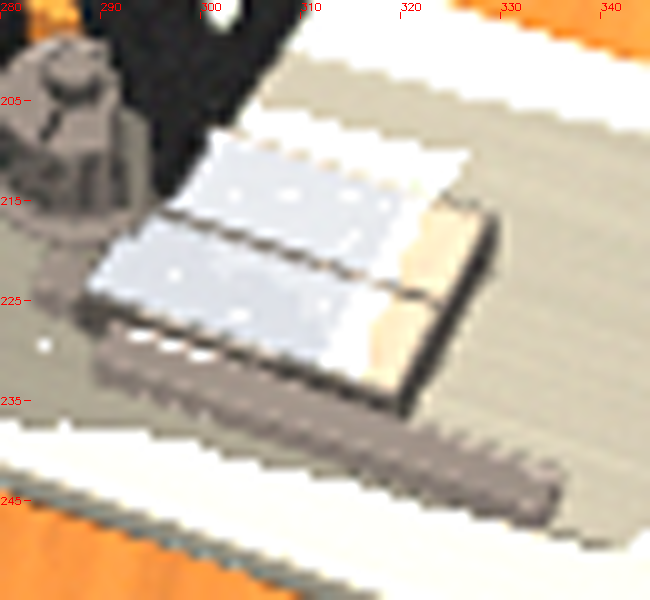

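```bash
python3 - <<'E'
from h import *
for c,o,z in(((287.8,203.8),(292.6,206.8),.061),((287.7,204),(284.5,208.8),.0595)):
    d=ray("side",*o,z)-ray("side",*c,z);print(np.arctan2(d[1],d[0])-FTH, np.linalg.norm(d))
for x,y in((-50,30),(-50,-30),(30,30)): print(x,y,proj("side",[*fw(x,y),.026]))
for x,y in((-65,30),(45,30),(-65,42)): print('stop',x,y,proj("side",[*fw(x,y),.022]))
E
```

```text
2.8583184611148664 0.014410353186082213
1.545643502457642 0.015903724164964213
-50 30 [319.57620086 235.04080399]
-50 -30 [329.58337433 216.13124445]
30 30 [287.06114691 224.26439817]
stop -65 30 [325.79401417 238.22234997]
stop 45 30 [281.20379929 223.41375401]
stop -65 42 [323.74724266 242.20172087]
```

```bash
python3 -c "
from h import *
rep();print(arm.close_job())"
```

```text
t 29.0 pos [ 0.6146  0.0171 -0.0017] rpy [-3.1409e+00  1.3000e-03 -3.1420e-01] fix [43.4  0.7] psi_f -0.0557 F [-4.2  5.7  6. ] T [0.84 0.6  0.04] w 0.0343 q6 0.148
the job is handed in; nothing more can be done
None
```

The job is handed in at 29.0 s. The carrier lies against all the stops, and the nut is bottomed out, backed off a quarter turn and still gripped.

- **Carrier:** I pushed it against the long stop (21 N), then against the short stops (17 N), then against the long stop again (about 30 N). In the last picture its two visible corners are within about 1 px (roughly 2 mm) of where they should be when it is seated.
- **Nut:** The torque rose to about 1.1 N m at the bottom, and the grip slipped there twice. I re-gripped, confirmed the bottom again at 0.6 N m, and backed off about 1.565 rad by tool yaw; a quarter turn is 1.571. The groove in the picture reads about 1.55 rad, which assumes it points along the fixture's x axis when the nut is bottomed. The opening is 34 mm, slightly under the 36 mm barrel.
- **Bystanders:** I never moved close to the bottle, box or objective, but I took no final picture to check them.

**Disagreement:** The reported tool height is about 37 mm lower than the real fingertip height. The closed fingers touched the 12 mm plate at a reported z of -25 mm, and the side camera agreed, so I used the contact height throughout. The two cameras also differed by up to 5 mm on the fixture's y position; I used their average, and the contacts fitted it to 1–3 mm.

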